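# Pull the round cheese board forward with the counter hook

### The job

Pick up the pull hook by its wooden handle, drop its steel pin into the loop handle of the round board with the small cheese wheel, and drag that board forward along the counter until the middle of its loop lies over the dark strip. Then unhook it and set the hook down on the counter, clear of all the boards. Do not touch the round board with the gripper, keep it on the counter, and leave the square and the long board where they are.

Things in the scene. Friction and masses are not known exactly. Their poses are not given: they have to be found in the camera images.
- pull_hook: The pull hook, about 0.2 kg, standing by itself at the front left or front right, pin pointing away from the robot: dark wooden handle, from its front a level 9 mm steel rod bent straight down into a pin; behind, a leg 75 mm back of the handle's centre with a cross foot 70 mm wide. Origin: on the counter under the handle's centre. x: from handle to pin, z up.
- hook_grip (a point): Centre of the pull hook's wooden handle, 48 mm above the counter as it stands. The handle is 100 mm long (x), 24 mm wide (y) and 28 mm high (34 to 62 mm above the counter). Axes: x from the handle to the pin, z up.
- hook_tip (a point): Lower end of the hook's pin (9 mm thick, vertical, about 43 mm long below the level rod), 110 mm ahead of (x) and 48 mm below the handle's centre, level with the foot. Same axes as the handle.
- round_board_ring (a point): Middle of the opening of the round board's loop handle, 18 mm above the counter: a level U of 6 mm steel wire at the board's front, towards the robot. Opening 50 mm wide (y), 41 mm deep (x); middle of the cross bar 23.5 mm ahead (-x) of this point, board's edge 20.5 mm behind it. Axes: x from the loop to the board's middle (73 mm), z up.
- round_board: Round wooden board, 105 mm across, top 26 mm above the counter, on a low foot, with a small whole round cheese 84 mm across fixed on it (top at 60 mm); about 0.55 kg, slides freely. Origin: on the counter under the middle of the board. +x points from its loop handle to its middle. It stands in the back row among two other boards, in any of the three places.
- square_board: Square wooden board, 100 mm; carries a cheese block with a smaller piece on top (top at 86 mm). Its front faces the robot at yaw 0 and has the same kind of steel loop handle as the round board. A bystander: it must stay where it is. Body origin: on the counter under the middle of its foot.
- long_board: Oblong wooden board, 150 mm long (x) by 85 mm wide; carries a long piece of cheese (top at 72 mm). Its front faces the robot at yaw 0 and has the same kind of steel loop handle as the round board. A bystander: it must stay where it is. Body origin: on the counter under the middle of its foot.
- strip: Dark steel strip inlaid flush in the counter in front of the boards, 60 mm wide (x) and 620 mm long (y). Origin: its middle, at the counter's surface. It cannot move.
Things that resemble listed ones, but are neither listed nor needed, are in the scene too. Leave any pink or purple look-alike of the pull_hook alone.

How it is judged:
By the outcome, as a careful person would: the job done as asked, in the order asked, and still so for the second after the job is handed in, with the robot touching nothing.
It also fails if it takes over 51 s, if anything falls off the work surface, if the arm or the gripper's body presses on something with over 40 N, if the wrist force passes 120 N, or if a joint passes its speed limit or range.

### The arm

A 7-joint arm with a two-finger parallel gripper is mounted at the origin on the work surface. World frame = base frame: x ahead of the robot, y to its left, z up, the work surface at z = 0. Lengths are in m, angles in rad, forces in N, time in s.
With the tool pointing down it reaches from about 0.4 to 0.875 m from the base axis. Payload 6.5 kg.
Tool frame: the origin (TCP) lies midway between the tips of the shut fingers; the grasp point (between the pads) lies behind it (arm.hold_point_z is the z of the grasp point in the tool frame, in m); z points along the fingers, y is the line along which they close (so a half turn about z gives the same grasp; the last joint's range is limited). The gripper opens to 85 mm and grips with 20 to 120 N. Pads are 22 mm wide; open, the fingers measure 114 mm over their backs; the gripper's body (76 mm by 85 mm) begins 54 mm behind the grasp point. The pads swing forward as they close: fully open they stand 13 mm farther back than shut.
Start: joints at [-1.386, 0.536, -0.004, 1.538, 0.003, 1.067, -0.071], TCP at [0.161, 0.63, 0.231] pointing down, gripper open.
Joint ranges: [-2.7, 2.7], [-0.37, 2.16], [-1.27, 1.26], [0.24, 2.4], [-1.31, 4.45], [0.19, 1.91], [-2.76, 2.76]. Speed limits (rad/s): [2.39, 2.39, 3.14, 3.14, 3.14, 3.14, 3.14].

### API

Orientations are given as a unit quaternion [w, x, y, z].
In Python, from workcell import telemetry, viewer, workorder, arm gives the robot as it stands. The module is installed in compiled form; this text tells all that it offers.
- The arm moves only by the shell command python3 -m pendant 'ROWS' [FORCE]. ROWS is JSON, a list of rows, each a list of 3 entries, a list of its own where there are three numbers: the finger opening in m, from 0 to 0.0854, then the shift along the world's x, y, z in m, then the turn, a rotation vector about the world's x, y, z in rad. A call has 1 to 12 rows; each row is the pose to reach, as a shift and turn from the pose commanded when the call began; what a row does not reach only later rows make up. A row lasts 1/12 s, in which the tool goes at most 41.7 mm and 7.16 degrees, less where a joint would pass 70% of its speed; a pose out of reach is approached as far as the arm can. A call with a gripper value outside its range is refused whole. The fingers move at their own pace and stop on an object; FORCE is the grip in N (left out, the last holds). Time passes only in rows, so rows that repeat a pose let the fingers close. It gives the time, the measured TCP pose, the force, the opening and the grip force at its end, in the units of the state.
- telemetry.sense(): the state, without advancing time (a new reading comes with each control period).
- viewer.read_camera(name): name is "side" or "top"; returns a dict with "image" (384x512x3 uint8, blue, green, red), "fovy" (degrees; the focal length in pixels is half the picture's height over the tangent of half this angle, whatever the lens; pixels are square), "cx", "cy" (the principal point, pixels), "view" (4x4, takes a point from world to camera coordinates). Camera axes: x right, y down, z forward; pixel columns grow to the right and rows downward; lengths in m; the calibration is good to about 2 mm. A picture is of the moment at which its call begins. There is no depth.
- workorder.job_done(): hands the job in; it is judged then, once.
The state is a dict: "clock": time; "joints": joint angles; "joint_velocities": joint speeds; "joint_torque": joint torques, N m; "position": TCP position; "ee_rot": TCP orientation; "wrist_force": force on the tool from outside, world axes, zero at the start; "ft_torque": the same for the moment, N m; "width": finger opening in m; "grasp_force": force on a finger pad.
Only numpy, scipy, OpenCV 4.12 (cv2) and the standard library are available. Lean on these libraries where they do the work, as an engineer would, in place of code of your own. Each camera call takes 0.05 s, during which the arm holds its last target. There are 200 camera calls.

## Working session

There is one attempt and no reset: what is moved stays moved. The work goes in short steps, Python scripts to look and compute and a shell command to move; the robot and the scene stay as the last step left them, time stands still between calls to the robot, and variables do not carry over. Pictures are saved under pics/ and viewed, at most 10 in all, crops included, and the job is handed in when it is done.

```bash
mkdir -p pics; cat > h.py <<'E'
import numpy as np, cv2
from workcell import telemetry, viewer, workorder, arm
def shot(n,f=None):
    c=viewer.read_camera(n)
    if f: cv2.imwrite('pics/'+f,c['image'])
    return c
def K(c):
    f=c['image'].shape[0]/2/np.tan(np.radians(c['fovy']/2)); return f,c['cx'],c['cy']
def ray(c,uv):
    f,cx,cy=K(c);V=np.array(c['view']);d=np.array([(uv[0]-cx)/f,(uv[1]-cy)/f,1.])
    return -V[:3,:3].T@V[:3,3], V[:3,:3].T@d
def plane(c,uv,z):
    o,d=ray(c,uv);return o+d*(z-o[2])/d[2]
def two(c1,a,c2,b):
    o,d=ray(c1,a);p,e=ray(c2,b);d/=np.linalg.norm(d);e/=np.linalg.norm(e)
    s=np.linalg.lstsq(np.stack([d,-e],1),p-o,rcond=None)[0];q,r=o+s[0]*d,p+s[1]*e
    return (q+r)/2,np.linalg.norm(q-r)
def proj(c,P):
    f,cx,cy=K(c);V=np.array(c['view']);q=V[:3,:3]@np.array(P)+V[:3,3];return q[0]/q[2]*f+cx,q[1]/q[2]*f+cy
E
python3 - <<'E'
from h import *
t=shot('top','t0.png');s=shot('side','s0.png')
for c in(t,s): print(K(c),ray(c,(256,192)))
st=telemetry.sense();print(st,arm.hold_point_z)
E
```

```text
(np.float64(433.44253291413054), 259.4223865672981, 194.16180704061276) (array([0.32485999, 0.02909862, 1.40928956]), array([ 0.16747093,  0.00430613, -0.98591184]))
(np.float64(396.8440606417699), 257.651611495672, 192.7640732631865) (array([ 0.3178697 , -0.68429874,  0.66375026]), array([ 0.20736737,  0.74706926, -0.6315911 ]))
{'clock': 0.1, 'joints': array([-1.38618369,  0.53712618, -0.00444455,  1.53873505,  0.00259466,
        1.0672905 , -0.07117055]), 'joint_velocities': array([-0.00185974, -0.00197127, -0.00032945, -0.00278977,  0.00029457,
       -0.00025433, -0.00087891]), 'joint_torque': array([ 1.31828368e-03, -5.84564602e+01,  1.05120879e+00, -2.59777290e+01,
        1.26057782e-02,  4.50826425e-03, -3.12748875e-05]), 'position': array([0.16119518, 0.62912761, 0.23049277]), 'ee_rot': array([-4.37732838e-05,  1.25026441e-01,  9.92153106e-01, -7.75416524e-04]), 'wrist_force': array([-0.0624056 , -0.24900552,  0.12346618]), 'ft_torque': array([ 0.01002021, -0.03488059,  0.05202412]), 'grasp_force': 0.0, 'width': 0.08521838790176646} -0.0187
```

View pics/t0.png

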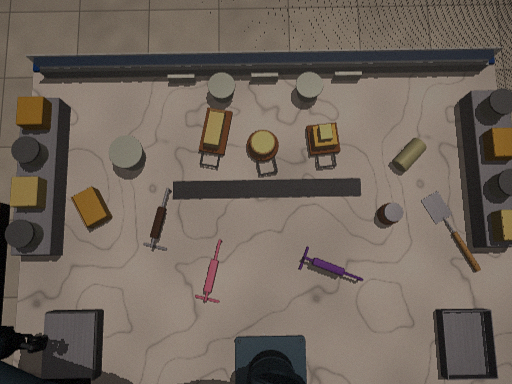

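View pics/s0.png

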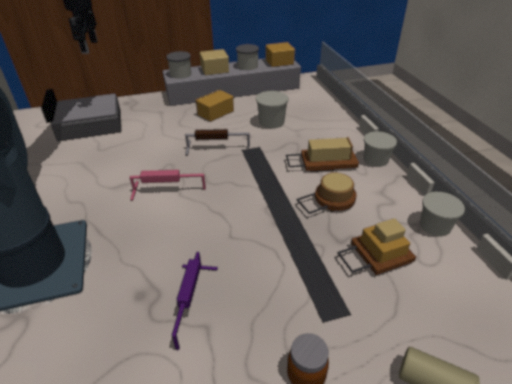

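The top view shows the dark hook with its handle at about (159,220), pin at (168,191) and foot at (153,246). The round board is at (263,145), with its loop at about (265,167), and the strip is at row 188. In the side view the hook handle is at (211,134), the pin at (249,147), the round board at (336,190) and its loop at (311,204). Next I'll look at enlarged crops.

```bash
python3 - <<'E'
from h import *
t=cv2.imread('pics/t0.png');s=cv2.imread('pics/s0.png')
def cr(i,x,y,w,h,k): return cv2.resize(i[y:y+h,x:x+w],None,fx=k,fy=k,interpolation=cv2.INTER_CUBIC)
a=np.hstack([cr(t,140,180,50,75,4),cr(t,235,120,60,75,4),cr(t,185,120,60,75,4)])[:300]
b=np.hstack([cr(s,180,120,80,40,5),cr(s,290,170,70,40,5)])[:200]
o=np.zeros((510,800,3),np.uint8);o[:300,:min(800,a.shape[1])]=a[:,:800];o[305:505,:750]=b
o=cv2.convertScaleAbs(o,alpha=1.5)
cv2.imwrite('pics/c1.png',o)
E
```

```text
(no output)
```

View pics/c1.png

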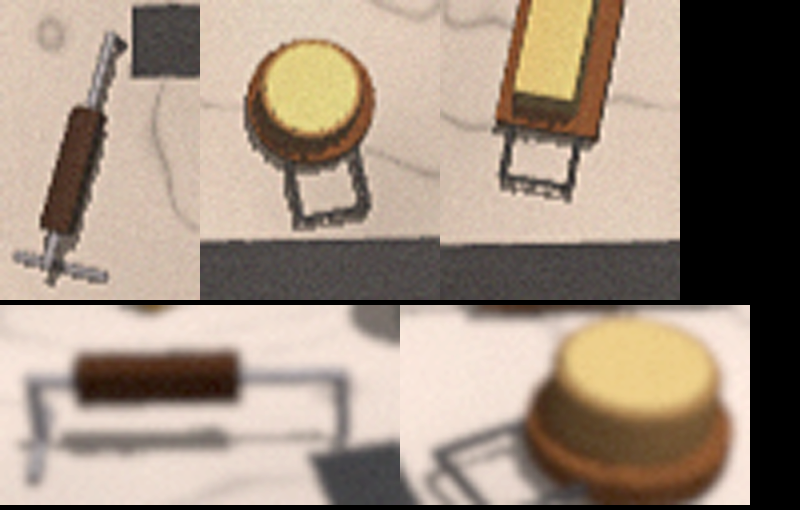

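The crops show the hook handle centre at top (158,222) and side (211.6,134.6). The pin elbow is at top (168.2,189.2) and side (249,135), and the pin tip at side (248.4,148.4). The middle of the round loop's bar is at top (267.7,173.7).

```bash
python3 - <<'E'
from h import *
np.set_printoptions(precision=4,suppress=True)
t=shot('top');s=shot('side')
g=two(t,(158,222),s,(211.6,134.6));print('grip',g)
e=two(t,(168.2,189.2),s,(249,135));print('elbow',e)
print('tip side z0',plane(s,(248.4,148.4),0),'handle ends',plane(t,(161.7,206.5),.062),plane(t,(154.2,238),.055))
d=(e[0]-g[0])[:2];print('dist',np.hypot(*d),'yaw',np.degrees(np.arctan2(d[1],d[0])))
def mask(c,lo,hi,box):
    x,y,w,h=box;m=np.zeros((384,512),np.uint8);m[y:y+h,x:x+w]=cv2.inRange(cv2.cvtColor(c['image'],40),lo,hi)[y:y+h,x:x+w];
    cs=cv2.findContours(m,0,1)[0];c=max(cs,key=cv2.contourArea);return c
ct=mask(t,(15,90,150),(35,255,255),(240,120,50,50));et=cv2.fitEllipse(ct)
cs=mask(s,(15,80,190),(35,255,255),(310,165,55,45));es=cv2.fitEllipse(cs)
print(et,es);ch=two(t,et[0],s,es[0]);print('cheese',ch,plane(t,et[0],.06))
b=plane(t,(267.7,173.7),.018);c=plane(t,et[0],.06);print('bar',b,'d',np.hypot(*(c-b)[:2]),'yaw',np.degrees(np.arctan2(*(c-b)[1::-1])),)
for a in [(257.5,161.2),(259.2,175.5),(276.2,172),(274.4,159.5)]: print(plane(t,a,.018))
hs=cv2.cvtColor(t['image'],40);m=cv2.inRange(t['image'],(0,0,0),(75,75,75));m[:176]=0;m[205:]=0;m[:,:174]=0;m[:,362:]=0
r=cv2.minAreaRect(max(cv2.findContours(m,0,1)[0],key=cv2.contourArea));print(r)
for p in cv2.boxPoints(r): print('strip',plane(t,p,0))
E
```

```text
grip (array([0.467 , 0.3454, 0.0469]), np.float64(0.002121410459424319))
elbow (array([0.5734, 0.3153, 0.0438]), np.float64(0.004976444564850582))
tip side z0 [0.5718 0.3106 0.    ] handle ends [0.5129 0.3313 0.062 ] [0.4153 0.3544 0.055 ]
dist 0.11058598842564991 yaw -15.770580916925585Traceback (most recent call last):
  File "<stdin>", line 12, in <module>
  File "<stdin>", line 10, in mask
ValueError: max() iterable argument is empty
```

```bash
python3 - <<'E'
from h import *
np.set_printoptions(precision=4,suppress=True)
t=shot('top');s=shot('side')
print(cv2.cvtColor(t['image'],40)[[144,145,148,135],[263,255,263,263]],cv2.cvtColor(s['image'],40)[[184,187,195],[336,330,336]])
def mask(c,lo,hi,box):
    x,y,w,h=box;m=np.zeros((384,512),np.uint8);m[y:y+h,x:x+w]=cv2.inRange(cv2.cvtColor(c['image'],40),lo,hi)[y:y+h,x:x+w];
    cs=cv2.findContours(m,0,1)[0];c=max(cs,key=cv2.contourArea);return c
ct=mask(t,(18,70,120),(35,255,255),(240,120,50,50));et=cv2.fitEllipse(ct)
cs=mask(s,(15,60,145),(35,255,255),(310,165,55,45));es=cv2.fitEllipse(cs)
print(et,es);ch=two(t,et[0],s,es[0]);print('cheese',ch,plane(t,et[0],.06))
b=plane(t,(267.7,173.7),.018);c=plane(t,et[0],.06);print('bar',b,'d',np.hypot(*(c-b)[:2]),'yaw',np.degrees(np.arctan2(*(c-b)[1::-1])),)
for a in [(257.5,161.2),(259.2,175.5),(276.2,172),(274.4,159.5)]: print(plane(t,a,.018))
m=cv2.inRange(t['image'],(0,0,0),(75,75,75));m[:176]=0;m[205:]=0;m[:,:174]=0;m[:,362:]=0
r=cv2.minAreaRect(max(cv2.findContours(m,0,1)[0],key=cv2.contourArea));print(r)
for p in cv2.boxPoints(r): print('strip',plane(t,p,0))
E
```

```text
[[ 24 106 149]
 [ 25 103 151]
 [ 25 104 150]
 [ 23 105 153]] [[ 20 107 158]
 [ 20 107 153]
 [ 15 143  68]]
((262.4627990722656, 141.39593505859375), (21.510879516601562, 21.7138671875), 83.83687591552734) ((337.6571960449219, 180.87164306640625), (16.46392059326172, 28.57628631591797), 95.72728729248047)
cheese (array([0.7198, 0.011 , 0.0621]), np.float64(0.0029196260379016894)) [0.7189 0.0114 0.06  ]
bar [ 0.6213 -0.0042  0.018 ] d 0.09879593414802998 yaw 9.090956461443184
[0.664  0.0285 0.018 ]
[0.6158 0.0238 0.018 ]
[ 0.6265 -0.0322  0.018 ]
[ 0.6688 -0.0273  0.018 ]
((266.969482421875, 188.27487182617188), (17.731735229492188, 186.25401306152344), 88.98602294921875)
strip [0.6059 0.3071 0.    ]
strip [ 0.6059 -0.3101  0.    ]
strip [ 0.5464 -0.3078  0.    ]
strip [0.5465 0.3052 0.    ]
```

The measurements agree with the sizes given:

| Item | Position (m) |
|---|---|
| Grip | ≈ (0.465, 0.344, 0.047), yaw −14.5° |
| Board | (0.719, 0.011), yaw ≈ 9.5° |
| Ring | ≈ (0.647, −0.001) |
| Strip middle | x ≈ 0.576 |

The fingers' closing line already matches the handle, so I'm moving above it.

```bash
python3 -m pendant '[[0.085,[0.02,-0.019,0],[0,0,0]],[0.085,[0.05,-0.047,0],[0,0,0]],[0.085,[0.08,-0.075,0],[0,0,0]],[0.085,[0.11,-0.103,0],[0,0,0]],[0.085,[0.14,-0.131,0],[0,0,0]],[0.085,[0.17,-0.159,0],[0,0,0]],[0.085,[0.20,-0.187,0],[0,0,0]],[0.085,[0.23,-0.215,-0.02],[0,0,0]],[0.085,[0.26,-0.243,-0.04],[0,0,0]],[0.085,[0.28,-0.265,-0.06],[0,0,0]],[0.085,[0.298,-0.28,-0.08],[0,0,0]],[0.085,[0.304,-0.285,-0.1],[0,0,0]]]' && python3 -m pendant '[[0.085,[0,0,0],[0,0,0]],[0.085,[0,0,0],[0,0,0]],[0.085,[0,0,0],[0,0,0]]]'; python3 - <<'E'
from h import *
s=shot('side');st=telemetry.sense();print(st['position'],st['ee_rot'])
print(proj(s,st['position']))
cv2.imwrite('pics/s1.png',cv2.resize(s['image'][80:200,140:300],None,fx=4,fy=4))
E
```

```text
clock: 1.3
position: [0.4694, 0.3397, 0.1305]
ee_rot: [0.001, 0.128, 0.992, -0.001]
wrist_force: [1.0, -0.1, 0.8]
width: 0.0847
grasp_force: 0.0
clock: 1.55
position: [0.4647, 0.3465, 0.1323]
ee_rot: [0.0, 0.124, 0.992, 0.001]
wrist_force: [-0.1, -0.2, -0.7]
width: 0.0849
grasp_force: 0.0
[0.46480674 0.34683341 0.13271589] [3.71584221e-04 1.23850673e-01 9.92300126e-01 1.15412462e-03]
(np.float64(207.93221205227107), np.float64(108.52747341563689))
```

View pics/s1.png

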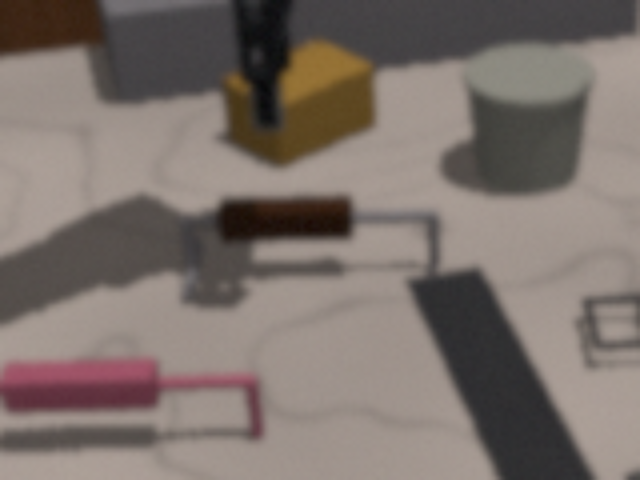

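The fingers hang over the handle: the tips are at crop (267,125), above the handle centre at (286,216). Now I'll descend and grip.

```bash
python3 -m pendant '[[0.085,[0,-0.001,-0.02],[0,0,0]],[0.085,[0,-0.001,-0.04],[0,0,0]],[0.085,[0,-0.001,-0.06],[0,0,0]],[0.085,[0,-0.001,-0.08],[0,0,0]],[0.085,[0,-0.001,-0.095],[0,0,0]],[0.085,[0,-0.001,-0.102],[0,0,0]],[0.085,[0,-0.001,-0.102],[0,0,0]],[0.085,[0,-0.001,-0.102],[0,0,0]]]' 60 && python3 -m pendant '[[0.02,[0,0,0],[0,0,0]],[0.02,[0,0,0],[0,0,0]],[0.02,[0,0,0],[0,0,0]],[0.02,[0,0,0],[0,0,0]],[0.02,[0,0,0],[0,0,0]],[0.02,[0,0,0],[0,0,0]],[0.02,[0,0,0],[0,0,0]],[0.02,[0,0,0],[0,0,0]],[0.02,[0,0,0],[0,0,0]]]' 60
```

```text
clock: 2.27
position: [0.4654, 0.3449, 0.0303]
ee_rot: [0.0, 0.124, 0.992, 0.001]
wrist_force: [-0.2, 0.2, 0.5]
width: 0.0849
grasp_force: 0.0
clock: 3.02
position: [0.4657, 0.344, 0.0297]
ee_rot: [0.0, 0.125, 0.992, 0.0]
wrist_force: [0.0, 0.9, 5.6]
width: 0.0233
grasp_force: 60.6
```

Gripped at 23 mm opening. Now I'll lift, carry and turn the hook to yaw 0.

```bash
python3 -m pendant '[[0.02,[0,0,0.02],[0,0,0]],[0.02,[0,0,0.045],[0,0,0]],[0.02,[0,0,0.06],[0,0,0]],[0.02,[0,-0.02,0.06],[0,0,0.02]],[0.02,[0,-0.045,0.06],[0,0,0.05]],[0.02,[0,-0.075,0.06],[0,0,0.09]],[0.02,[0,-0.105,0.06],[0,0,0.13]],[0.02,[0,-0.135,0.06],[0,0,0.17]],[0.02,[0,-0.165,0.06],[0,0,0.21]],[0.02,[0,-0.195,0.06],[0,0,0.25]],[0.02,[0.005,-0.225,0.06],[0,0,0.25]],[0.02,[0.01,-0.255,0.06],[0,0,0.25]]]' && python3 -m pendant '[[0.02,[0.01,-0.025,0],[0,0,0]],[0.02,[0.02,-0.045,0],[0,0,0]],[0.02,[0.035,-0.065,0],[0,0,0]],[0.02,[0.045,-0.08,0],[0,0,0]],[0.02,[0.055,-0.087,0],[0,0,0]],[0.02,[0.059,-0.09,0],[0,0,0]],[0.02,[0.059,-0.09,0],[0,0,0]],[0.02,[0.059,-0.09,0],[0,0,0]],[0.02,[0.059,-0.09,0],[0,0,0]]]'; python3 - <<'E'
from h import *
t=shot('top');s=shot('side');st=telemetry.sense();print(st['position'],st['ee_rot'])
a=cv2.resize(s['image'][140:230,230:370],None,fx=5,fy=5,interpolation=2)
b=cv2.resize(t['image'][120:200,220:310],None,fx=4,fy=4,interpolation=2)[:140*1]
cv2.imwrite('pics/a2.png',cv2.convertScaleAbs(a,alpha=1.5)); cv2.imwrite('pics/t2.png',t['image']);cv2.imwrite('pics/s2.png',s['image'])
E
```

```text
clock: 4.02
position: [0.4744, 0.087, 0.0888]
ee_rot: [-0.001, 0.0, 1.0, -0.0]
wrist_force: [0.2, -1.4, -1.7]
width: 0.0231
grasp_force: 59.7
clock: 4.77
position: [0.5333, -0.0002, 0.0889]
ee_rot: [-0.001, -0.0, 1.0, 0.0]
wrist_force: [-0.5, 0.6, -1.7]
width: 0.0232
grasp_force: 59.7
[ 5.33522511e-01 -3.23665399e-04  8.91332294e-02] [-4.38271290e-04 -3.44608037e-04  9.99999826e-01  1.92701893e-04]
```

View pics/a2.png

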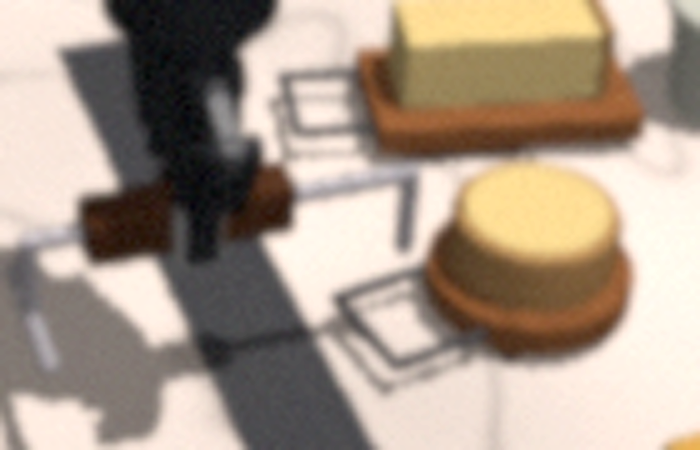

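The side crop shows the pin tip at (404,247), which is image (310.8,189.4). The loop corners are at about (340,298), (400,360), (480,335) and (425,270), so its middle is at about image (312.2,203.2).

```bash
python3 - <<'E'
from h import *
s=shot('side');t=shot('top')
print('tip',plane(s,(310.8,189.4),.06),'ring',plane(s,(312.2,203.2),.018))
for p in [(340,298),(400,360),(480,335),(425,270)]: print(plane(s,(230+p[0]/5,140+p[1]/5),.018))
print('proj tip model',proj(s,(.6435,0,.06)),proj(s,(.6435,0,.0)))
i=t['image'][120:200,220:310];cv2.imwrite('pics/t3.png',cv2.convertScaleAbs(cv2.resize(i,None,fx=6,fy=6,interpolation=2),alpha=1.5))
E
```

```text
tip [0.64606123 0.00112749 0.06      ] ring [ 0.6515232  -0.00313759  0.018     ]
[0.62266092 0.01999594 0.018     ]
[ 0.63401012 -0.03193732  0.018     ]
[ 0.67850589 -0.02616401  0.018     ]
[0.67206088 0.02825953 0.018     ]
proj tip model (np.float64(309.9901643477857), np.float64(189.87070563225083)) (np.float64(308.1898683090057), np.float64(208.43704577194427))
```

View pics/t3.png

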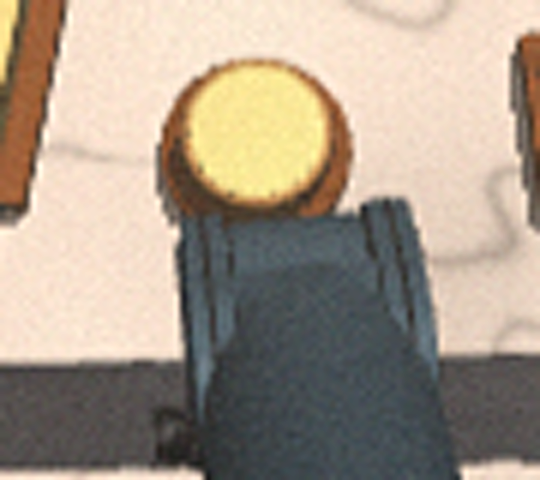

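The arm hides the loop from the top camera. From the side view the pin needs about +4 mm in x and −2 mm in y. Lowering the pin to about 4 mm above the counter.

```bash
python3 -m pendant '[[0.02,[0.004,-0.002,-0.005],[0,0,0]],[0.02,[0.004,-0.002,-0.015],[0,0,0]],[0.02,[0.004,-0.002,-0.025],[0,0,0]],[0.02,[0.004,-0.002,-0.035],[0,0,0]],[0.02,[0.004,-0.002,-0.045],[0,0,0]],[0.02,[0.004,-0.002,-0.053],[0,0,0]],[0.02,[0.004,-0.002,-0.055],[0,0,0]],[0.02,[0.004,-0.002,-0.055],[0,0,0]],[0.02,[0.004,-0.002,-0.055],[0,0,0]]]'; python3 - <<'E'
from h import *
s=shot('side')
a=cv2.resize(s['image'][140:230,230:370],None,fx=5,fy=5,interpolation=2)
cv2.imwrite('pics/a3.png',cv2.convertScaleAbs(a,alpha=1.5))
E
```

```text
clock: 5.72
position: [0.5384, -0.0033, 0.0342]
ee_rot: [-0.0, 0.0, 1.0, -0.0]
wrist_force: [0.9, 0.2, -2.5]
width: 0.0231
grasp_force: 59.7
```

View pics/a3.png

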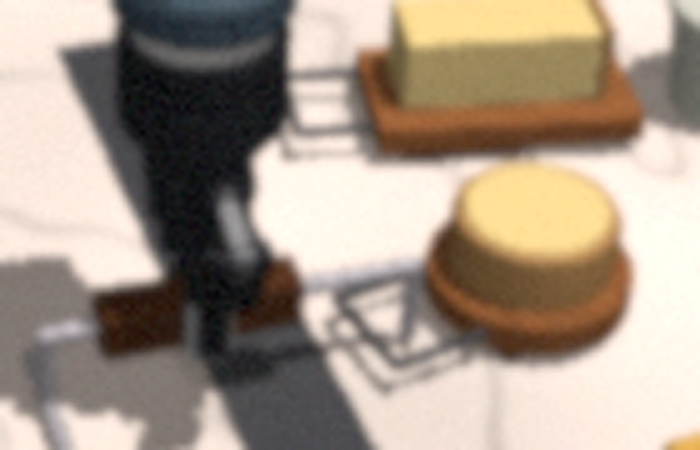

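The pin stands inside the loop, with its tip at crop (405,340), and the side view shows the loop has not moved. Now I'll drag gently.

```bash
python3 -m pendant '[[0.02,[-0.004,0,0],[0,0,0]],[0.02,[-0.010,0,0],[0,0,0]],[0.02,[-0.015,0,0],[0,0,0]],[0.02,[-0.020,0,0],[0,0,0]],[0.02,[-0.025,0,0],[0,0,0]],[0.02,[-0.030,0,0],[0,0,0]],[0.02,[-0.035,0,0],[0,0,0]],[0.02,[-0.040,0,0],[0,0,0]],[0.02,[-0.045,0,0],[0,0,0]],[0.02,[-0.05,0,0],[0,0,0]],[0.02,[-0.055,0,0],[0,0,0]],[0.02,[-0.06,0,0],[0,0,0]]]' && python3 -m pendant '[[0.02,[-0.005,0,0],[0,0,0]],[0.02,[-0.01,0,0],[0,0,0]],[0.02,[-0.015,0,0],[0,0,0]],[0.02,[-0.019,0,0],[0,0,0]],[0.02,[-0.022,0,0],[0,0,0]],[0.02,[-0.024,0,0],[0,0,0]],[0.02,[-0.025,0,0],[0,0,0]],[0.02,[-0.025,0,0],[0,0,0]],[0.02,[-0.025,0,0],[0,0,0]]]'; python3 - <<'E'
from h import *
s=shot('side');t=shot('top');st=telemetry.sense();print(st['position'])
def mask(c,lo,hi,box):
    x,y,w,h=box;m=np.zeros((384,512),np.uint8);m[y:y+h,x:x+w]=cv2.inRange(cv2.cvtColor(c['image'],40),lo,hi)[y:y+h,x:x+w];
    return max(cv2.findContours(m,0,1)[0],key=cv2.contourArea)
et=cv2.fitEllipse(mask(t,(18,70,120),(35,255,255),(240,120,50,80)));es=cv2.fitEllipse(mask(s,(15,60,145),(35,255,255),(270,165,90,65)))
print(et,es,plane(t,et[0],.06),plane(s,es[0],.06))
a=cv2.resize(s['image'][140:240,230:370],None,fx=5,fy=5,interpolation=2)
cv2.imwrite('pics/a4.png',cv2.convertScaleAbs(a,alpha=1.5))
E
```

```text
clock: 6.77
position: [0.4784, -0.0033, 0.0345]
ee_rot: [0.001, 0.0, 1.0, 0.0]
wrist_force: [4.9, 0.4, -1.4]
width: 0.0232
grasp_force: 59.8
clock: 7.52
position: [0.4532, -0.0033, 0.0343]
ee_rot: [-0.0, 0.0, 1.0, -0.0]
wrist_force: [2.9, 0.6, -0.1]
width: 0.0231
grasp_force: 59.9
[ 0.45318667 -0.00334394  0.03424195]
((265.0627136230469, 161.55392456054688), (21.964065551757812, 22.192138671875), 85.59447479248047) ((313.3423767089844, 187.8497314453125), (18.3088321685791, 30.800573348999023), 95.38815307617188) [0.652169   0.00438609 0.06      ] [0.65425835 0.00495144 0.06      ]
```

View pics/a4.png

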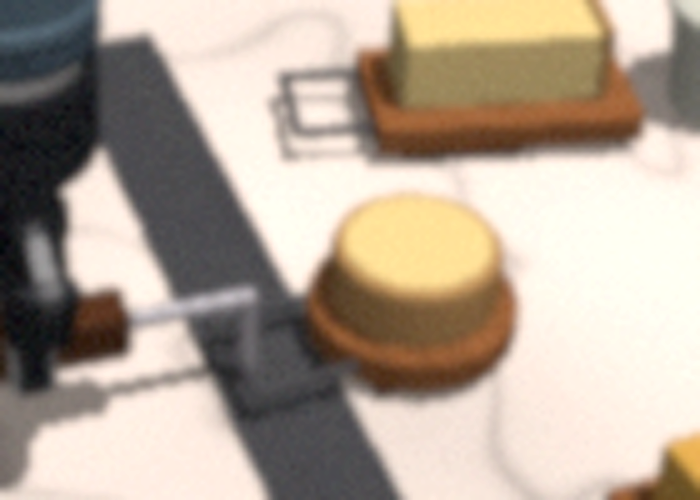

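The board has followed: the cheese centre is at x≈0.653, so the ring is at ≈0.580. I'll pull 4 mm more, ease the pin back to the loop's middle and lift.

```bash
python3 -m pendant '[[0.02,[-0.002,0,0],[0,0,0]],[0.02,[-0.004,0,0],[0,0,0]],[0.02,[-0.004,0,0],[0,0,0]],[0.02,[-0.001,0,0],[0,0,0]],[0.02,[0.004,0,0],[0,0,0]],[0.02,[0.008,0,0],[0,0,0]],[0.02,[0.008,0,0],[0,0,0]],[0.02,[0.008,0,0.003],[0,0,0]],[0.02,[0.008,0,0.012],[0,0,0]],[0.02,[0.008,0,0.025],[0,0,0]],[0.02,[0.008,0,0.045],[0,0,0]],[0.02,[0.008,0,0.065],[0,0,0]]]' && python3 -m pendant '[[0.02,[0,0,0.005],[0,0,0]],[0.02,[0,0,0.005],[0,0,0]],[0.02,[-0.005,0.01,0.005],[0,0,0]],[0.02,[-0.01,0.03,0.005],[0,0,0]],[0.02,[-0.015,0.055,0.005],[0,0,0]],[0.02,[-0.02,0.085,0.005],[0,0,0]],[0.02,[-0.02,0.115,0.005],[0,0,-0.04]],[0.02,[-0.01,0.145,0.005],[0,0,-0.08]],[0.02,[0,0.175,0.005],[0,0,-0.12]],[0.02,[0.005,0.205,0.005],[0,0,-0.16]],[0.02,[0.005,0.235,0.005],[0,0,-0.2]],[0.02,[0.005,0.265,0.005],[0,0,-0.24]]]' && python3 -m pendant '[[0.02,[0,0.03,0],[0,0,0]],[0.02,[0,0.055,0],[0,0,0]],[0.02,[0,0.075,0],[0,0,0]],[0.02,[0,0.082,0],[0,0,0]],[0.02,[0,0.082,0],[0,0,0]],[0.02,[0,0.082,-0.02],[0,0,0]],[0.02,[0,0.082,-0.04],[0,0,0]],[0.02,[0,0.082,-0.055],[0,0,0]],[0.02,[0,0.082,-0.065],[0,0,0]],[0.02,[0,0.082,-0.068],[0,0,0]],[0.02,[0,0.082,-0.068],[0,0,0]],[0.02,[0,0.082,-0.068],[0,0,0]]]'
```

```text
clock: 8.62
position: [0.4604, -0.0034, 0.1003]
ee_rot: [-0.001, 0.0, 1.0, -0.0]
wrist_force: [-0.0, -0.1, -2.2]
width: 0.0238
grasp_force: 59.7
clock: 9.62
position: [0.4646, 0.2632, 0.1027]
ee_rot: [-0.001, 0.121, 0.993, -0.001]
wrist_force: [1.4, 0.1, -2.6]
width: 0.0233
grasp_force: 59.7
clock: 10.62
position: [0.4667, 0.3433, 0.0367]
ee_rot: [0.0, 0.12, 0.993, 0.0]
wrist_force: [0.6, -0.0, -2.3]
width: 0.0233
grasp_force: 59.8
```

Lower the last 7 mm, release, and retreat.

```bash
python3 -m pendant '[[0.02,[0,0,-0.002],[0,0,0]],[0.02,[0,0,-0.004],[0,0,0]],[0.02,[0,0,-0.006],[0,0,0]],[0.02,[0,0,-0.0065],[0,0,0]],[0.02,[0,0,-0.007],[0,0,0]],[0.02,[0,0,-0.007],[0,0,0]],[0.02,[0,0,-0.007],[0,0,0]]]' && python3 -m pendant '[[0.035,[0,0,0],[0,0,0]],[0.045,[0,0,0],[0,0,0]],[0.055,[0,0,0],[0,0,0]],[0.065,[0,0,0],[0,0,0]],[0.085,[0,0,0],[0,0,0]],[0.085,[0,0,0],[0,0,0]],[0.085,[0,0,0],[0,0,0]],[0.085,[0,0,0],[0,0,0]]]' && python3 -m pendant '[[0.085,[0,0,0.01],[0,0,0]],[0.085,[0,0,0.03],[0,0,0]],[0.085,[0,0,0.06],[0,0,0]],[0.085,[0,0,0.09],[0,0,0]],[0.085,[0,0,0.12],[0,0,0]],[0.085,[0,0,0.15],[0,0,0]],[0.085,[-0.03,0.03,0.17],[0,0,0]],[0.085,[-0.06,0.06,0.18],[0,0,0]],[0.085,[-0.09,0.09,0.18],[0,0,0]],[0.085,[-0.12,0.12,0.18],[0,0,0]],[0.085,[-0.14,0.14,0.18],[0,0,0]],[0.085,[-0.14,0.14,0.18],[0,0,0]]]'; python3 - <<'E'
from h import *
t=shot('top');s=shot('side')
def mask(c,lo,hi,box):
    x,y,w,h=box;m=np.zeros((384,512),np.uint8);m[y:y+h,x:x+w]=cv2.inRange(cv2.cvtColor(c['image'],40),lo,hi)[y:y+h,x:x+w];
    return max(cv2.findContours(m,0,1)[0],key=cv2.contourArea)
et=cv2.fitEllipse(mask(t,(18,70,120),(35,255,255),(240,120,50,80)))
print(et,plane(t,et[0],.06))
a=cv2.resize(s['image'][80:260,140:400],(580,400))
b=cv2.resize(t['image'][120:260,140:350],(300,200))
o=np.zeros((600,580,3),np.uint8);o[:400]=a;o[400:,:300]=b
cv2.imwrite('pics/a5.png',cv2.convertScaleAbs(o,alpha=1.5))
E
```

```text
clock: 11.2
position: [0.4664, 0.3438, 0.0297]
ee_rot: [0.0, 0.12, 0.993, 0.0]
wrist_force: [-1.2, -1.1, 4.4]
width: 0.0233
grasp_force: 60.5
clock: 11.87
position: [0.4663, 0.3437, 0.0293]
ee_rot: [0.0, 0.12, 0.993, 0.0]
wrist_force: [-0.3, -0.3, -0.3]
width: 0.0848
grasp_force: 0.0
clock: 12.87
position: [0.3179, 0.4905, 0.2104]
ee_rot: [-0.002, 0.114, 0.993, 0.002]
wrist_force: [-1.3, 1.1, 0.1]
width: 0.0853
grasp_force: 0.0
((265.15826416015625, 162.89834594726562), (21.95862579345703, 22.34147071838379), 0.10756732523441315) [0.6477596  0.00417015 0.06      ]
```

View pics/a5.png

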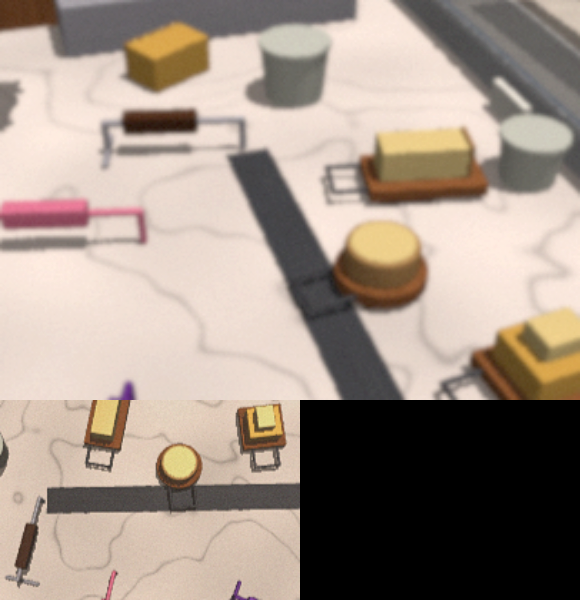

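The hook stands on its foot, with the handle at crop (160,121), clear of the boards. The round board's loop, at crop (322,295), lies over the strip: the ring is at x≈0.575 against the strip middle at 0.576. The other boards have not moved.

```bash
python3 -m pendant '[[0.085,[0,0,0],[0,0,0]],[0.085,[0,0,0],[0,0,0]],[0.085,[0,0,0],[0,0,0]]]'; python3 -c "
from workcell import workorder;print(workorder.job_done())"
```

```text
clock: 13.22
position: [0.3279, 0.4824, 0.2095]
ee_rot: [0.0, 0.122, 0.993, -0.0]
wrist_force: [-0.1, 0.1, 0.4]
width: 0.085
grasp_force: 0.0
the job is handed in; nothing more can be done
None
```

The round board's loop lies over the dark strip (its middle measured about 1 mm from the strip's centre line), the hook stands on the counter clear of all the boards, the other two boards look unmoved, and the job was handed in at about 13 s; no verdict was returned.

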